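Clear the spacer plates and swing a soundboard brace onto its line

ROBOT

A 7-joint arm with a two-finger parallel gripper is mounted at the origin on the work surface. World frame = base frame: x ahead of the robot, y to its left, z up, the work surface at z = 0. Lengths are in m, angles in rad, forces in N, time in s.
With the tool pointing down it reaches from about 0.425 to 0.925 m from the base axis. Payload 6.8 kg.
Tool frame: the origin (TCP) lies between the finger pads; the fingertips stand 8 mm ahead of it and the grasp point (between the pads) lies 11 mm behind it; z points along the fingers, y is the line along which they close (so a half turn about z gives the same grasp; the last joint's range is limited). The gripper opens to 88 mm and grips with 3 to 60 N. Pads are 20 mm wide; open, the fingers measure 115 mm over their backs; the gripper's body (75 mm by 178 mm) begins 61 mm behind the grasp point.
Start: joints at [-1.241, 0.477, 0.022, 1.555, -0.011, 1.109, -0.083], TCP at [0.286, 0.611, 0.231] pointing down, gripper open.
Joint ranges: [-2.96, 2.96], [-0.34, 2.1], [-1.41, 1.46], [0.24, 2.44], [-1.37, 4.51], [0.17, 1.92], [-2.96, 2.96]. Speed limits (rad/s): [2.39, 2.39, 3.14, 3.14, 3.14, 3.14, 3.14].

INTERFACE

Orientations are given as a 3x3 rotation matrix whose columns are the frame's x, y, z axes.
In Python, from station import bot gives the robot as it stands. Calls block until the motion is done:
- bot.move_to(position, orientation): joint-space move of the TCP to a pose.
- bot.movel(position, orientation=None, v=0.15, contact_N=None): straight line of the TCP; orientation=None keeps the orientation; v is the mean speed in m/s. With contact_N (N) it stops when the force on the tool has changed by that much, and returns True; else False.
- bot.movej(angles): joint-space move.
- bot.let_go() and bot.close(effort=None): open the fingers fully, or close them until they stop; effort is the grip in N (None keeps the last).
- bot.wait(seconds).
- bot.solve_ik(position, orientation): joint angles nearest the present ones, or None.
- bot.read_state(): the state.
- bot.get_image(name): name is "side" or "top" or "wrist"; returns a dict with "pixels" (400x640x3 uint8, red, green, blue), "vfov" (degrees; the focal length in pixels is half the picture's height over the tangent of half this angle, whatever the lens; pixels are square), "cx", "cy" (the principal point, pixels), "k1" (the pictures are not rectified: a ray, as slopes to the right and down, at radius r is drawn at 1 + k1 r^2 times it, then the intrinsics apply), "R" (3x3) and "t" (3): a world point X has camera coordinates R X + t. Camera axes: x right, y down, z forward; pixel columns grow to the right and rows downward; lengths in m; the calibration is good to about 2 mm. A picture is of the moment at which its call begins. There is no depth.
A pose or a line that the arm cannot do raises bot.Unreachable and nothing moves.
- bot.sign_off(): hands the job in; it is judged then, once.
The state is a dict: "clock": time; "joint_pos": joint angles; "joint_vel": joint speeds; "tau": joint torques, N m; "ee_pos": TCP position; "orientation": TCP orientation; "contact_force": force on the tool from outside, world axes, zero at the start; "torque": the same for the moment, N m; "gripper_width": finger opening in m; "gripper_force": force on a finger pad.
Only numpy, scipy, OpenCV 4.12 (cv2) and the standard library are available. Lean on these libraries where they do the work, as an engineer would, in place of code of your own. Each camera call takes 0.05 s, during which the arm holds its last target. There are 200 camera calls.

TASK

Lift the two spacer plates, one blue and one red, off the work board and set them flat in one neat pile in the middle of the green pad. Then swing the wooden brace round on the board by pushing it near its free end, until it lies along the blue marked line; its round heel must stay in the ring of brass pins, and the brace must not be lifted. Leave the other things where they are.

Things in the scene. Friction and masses are not known exactly. Their poses are not given: they have to be found in the camera images.
- brace: Medium-brown wooden brace, about 45 g, loose, lying on the work board: a round heel 36 mm across at one end, from which a straight bar 14 mm wide (10 mm for the first 40 mm) runs along its +x axis, its end 225 mm from the heel's centre; all of it 16 mm high. Origin: centre of the heel's underside; z up. The swing to the line is 0.9 to 1.43 rad counter-clockwise seen from above; the plates stand in its way at first.
- brace_tip (a point): Centre of the end face of the brace's free end, 225 mm from the heel's centre, 8 mm above the brace's underside.
- socket (a point): Centre of the heel socket, on the top face of the work board: six upright brass pins (6 mm across, 18 mm high) round it, their centres at a radius of 22.5 mm, at 73 to 287 degrees from the board's x axis, so the heel has 1.5 mm of play, can turn, and can slide out only along the open side if the brace is pulled lengthwise.
- mark: Blue line painted on the work board, 6 mm wide, with a short cross bar at its outer end. Origin at the socket's centre on the board's top; the line runs along its +x axis from 30 to 265 mm, so it shows beyond the end of a brace that lies on it. When the job is done the brace's x axis lies along this x axis.
- workboard: Fixed plywood work board 340 (x) by 420 (y) by 18 mm high with a pale small-guitar top inlaid flush; origin: centre of its underside, on the table. Its top is 18 mm above the table.
- plate_blue: Blue metal spacer plate 90 (x) by 46 (y) by 12 mm, about 130 g, loose, lying on the work board under the red one. Origin: centre of its underside.
- plate_red: Red metal spacer plate 90 (x) by 46 (y) by 12 mm, about 130 g, loose, lying on top of the blue one. Origin: centre of its underside.
- pad: Fixed green rubber pad 130 (x) by 100 (y) by 3 mm on the table, to the left or the right of the work board; origin: centre of its underside.
- glue: Bystander: yellow glue bottle 56 mm across, 120 mm high, standing on the table on the side of the board where the pad is not. Origin: centre of its underside.
- spool_clamp: Bystander: upright little clamp 32 mm across, 64 mm high, standing on the work board 60 to 75 mm beyond the marked line. Origin: centre of its underside.
- pin_tin: Bystander: small steel cup 36 mm across, 35 mm high, on the work board near its far edge. Origin: centre of its underside.
- thumb_plane: Bystander: little brass plane 50 (x) by 22 (y) by 28 mm high, on the work board behind the brace (on its -y side) near the heel half. Origin: centre of its underside.
- chisel: Bystander: red-handled screwdriver, about 200 mm long and 30 mm thick, lying on the table behind and right of the board.
Things that resemble listed ones, but are neither listed nor needed, are in the scene too. Of the things shaped like the plate_red, the red one is meant.

How it is judged:
On the way, in this order (a step that is already met when the one before it is completed fails the run):
1. both plates lie at rest in one pile in the middle of the green pad (horizontal distance between each of plate_blue, plate_red and pad below 0.035 m and horizontal distance between plate_blue and plate_red below 0.02 m and angle between each of plate_blue, plate_red's own z axis and vertical below 0.1 rad and ((z of plate_red in the frame of plate_blue between 0.009 and 0.015 m and height (world z) of plate_blue below 0.007 m) or (z of plate_blue in the frame of plate_red between 0.009 and 0.015 m and height (world z) of plate_red below 0.007 m)) and linear speed of each of plate_blue, plate_red below 0.02 m/s), for 0.2 s.
2. the brace lies along the marked line with its heel in the socket (angle between the x axis of brace and the x axis of mark, either way round below 0.035 rad and horizontal distance between brace and socket below 0.008 m and height (world z) of brace below 0.021 m and angle between brace's own z axis and vertical below 0.05 rad and linear speed of brace below 0.01 m/s and angular speed of brace below 0.05 rad/s), for 0.2 s.
At the end, for the whole second after the job is handed in: Both plates lie flat and still, one upon the other, each centre within 35 mm of the pad's and 20 mm of the other's. The brace lies flat and still on the board within 0.035 rad (2 degrees) of the marked line, its heel within 8 mm of the socket's centre (all of step 1 and all of step 2); the robot touches nothing.
It fails at once if the brace is lifted off the board (heel or tip more than 10 mm) (height (world z) of brace above 0.028 m or height (world z) of brace_tip above 0.036 m).
It fails at once if the brace's heel leaves its socket (12 mm off centre) (horizontal distance between brace and socket above 0.012 m).
It fails at once if a bystander is moved more than 20 mm or tipped over (distance of any of glue, spool_clamp, pin_tin, thumb_plane, chisel from where it was at the start of the episode above 0.02 m or angle between any of glue, spool_clamp, pin_tin, thumb_plane's own z axis and vertical above 0.5 rad).
It also fails if it takes over 72 s, if anything falls off the work surface, if the arm or the gripper's body presses on something with over 40 N, if the wrist force passes 120 N, or if a joint passes its speed limit or range.

## Working session

There is one attempt and no reset: what is moved stays moved. The work goes in short steps, each a Python script; the robot and the scene stay as the last script left them, time stands still between calls to the robot, and variables do not carry over. Pictures are saved under pics/ and viewed, at most 10 in all, crops included, and the job is handed in when it is done.

```bash
mkdir -p pics; ls; cat > h.py <<'E'
import numpy as np, cv2
from station import bot
def save(name, fn):
    im=bot.get_image(name); cv2.imwrite(f'pics/{fn}.png', im['pixels'][:,:,::-1]); np.save(f'pics/{fn}.npy', im, allow_pickle=True); return im
def load(fn): return np.load(f'pics/{fn}.npy', allow_pickle=True).item()
def K(im):
    f=im['pixels'].shape[0]/2/np.tan(np.radians(im['vfov'])/2)
    return np.array([[f,0,im['cx']],[0,f,im['cy']],[0,0,1]])
def w(im,u,v,z):
    p=cv2.undistortPointsIter(np.array([[[u,v]]],float),K(im),np.array([im['k1'],0,0,0.]),None,None,(3,100,1e-10))[0,0]
    R=np.array(im['R']);t=np.array(im['t']); d=R.T@np.array([p[0],p[1],1]); c=-R.T@t
    return c+d*(z-c[2])/d[2]
def down(a):  # tool pointing down, tool y (closing) along world angle a
    y=np.array([np.cos(a),np.sin(a),0]); z=np.array([0,0,-1.]); return np.column_stack([np.cross(y,z),y,z])
E
python3 - <<'E'
from h import *
a=save('top','top0'); b=save('side','side0')
for i in (a,b): print(i['vfov'],i['cx'],i['cy'],i['k1'],-np.array(i['R']).T@i['t'])
s=bot.read_state(); print(s['clock'],s['ee_pos'],s['orientation'])
cv2.imwrite('pics/top0b.png',cv2.resize(a['pixels'][:,:,::-1],(800,500)))
E
```

```text
pics
48.81818137102139 320.2583927287258 200.06517071876607 -0.1264533603742091 [ 0.39819826 -0.04497387  1.1128305 ]
45.68883491942533 315.73453077723076 194.31184534180764 -0.12816221939914305 [ 0.19197468 -0.57026721  0.87735598]
0.1 [0.28596079 0.61086984 0.22980622] [[-9.05680815e-01  4.23959819e-01 -5.76444727e-04]
 [ 4.23960196e-01  9.05679588e-01 -1.49519017e-03]
 [-1.11826332e-04 -1.59855467e-03 -9.99998716e-01]]
```

View pics/top0b.png

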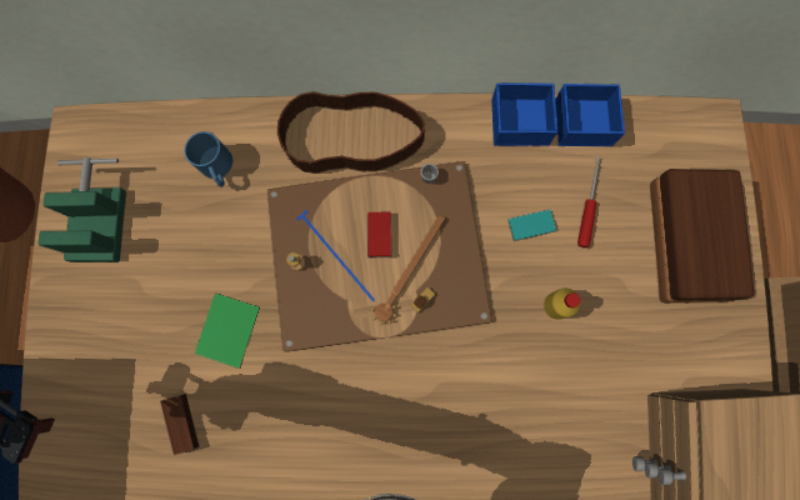

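View pics/side0.png

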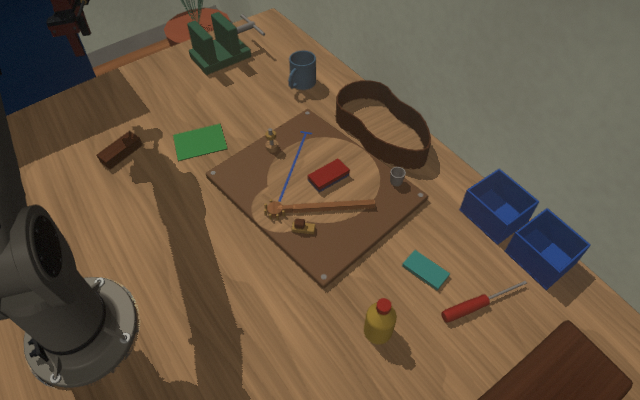

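The top view shows the pad near (228,330) and the red plate at (379,234). The brace heel is at (384,312) with its tip at (444,218), and the mark's outer end is at (303,215), all in 1.25x pixels. I'll enlarge it to read more closely.

```bash
python3 - <<'E'
from h import *
a=load('top0'); c=a['pixels'][125:305,150:400,::-1]
cv2.imwrite('pics/crop0.png',cv2.resize(c,None,fx=3.2,fy=3.2,interpolation=cv2.INTER_CUBIC))
E
```

```text
(no output)
```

View pics/crop0.png

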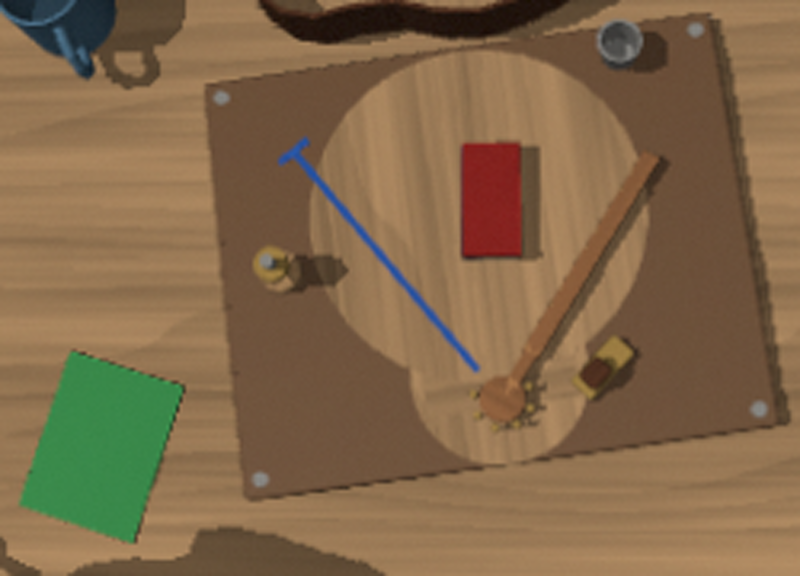

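```bash
cat >> h.py <<'E'
def crop(im,pts,z,s=3.2,u0=150,v0=125): return np.array([w(im,u0+(u+.5)/s-.5,v0+(v+.5)/s-.5,z) for u,v in pts])
E
python3 - <<'E'
from h import *
np.set_printoptions(precision=4,suppress=True)
a=load('top0')
r=crop(a,[(463,143),(521,143),(521,257),(463,257)],.042); print('red',r.mean(0),np.linalg.norm(np.diff(r,axis=0),axis=1))
e=r[0]-r[3]+r[1]-r[2]; print('ang long',np.arctan2(e[1],e[0]))
p=crop(a,[(72,351),(184,386),(135,543),(20,504)],.003); print('pad',p.mean(0),np.linalg.norm(np.diff(p,axis=0),axis=1))
e=p[0]-p[3]+p[1]-p[2]; print('ang long',np.arctan2(e[1],e[0]))
b=crop(a,[(502,399),(653,155)],.034); d=b[1]-b[0]; print('brace',b,np.linalg.norm(d),np.arctan2(d[1],d[0]))
m=crop(a,[(476,369),(295,152)],.018); d=m[1]-m[0]; am=np.arctan2(d[1],d[0]);print('mark',m,np.linalg.norm(d),am, m[0]-.03*d/np.linalg.norm(d), m[1]-.265*d/np.linalg.norm(d))
print('clamp',crop(a,[(284,270)],.018),crop(a,[(269,258)],.082))
print('corners',crop(a,[(205,85),(710,13),(788,425),(245,498)],.018))
# candidates reach
for pos,ang in ((r.mean(0),0),(p.mean(0),0)):
  for k in np.arange(-3,3.2,.4):
    q=bot.solve_ik([pos[0],pos[1],.15],down(k)); print(round(k,2),None if q is None else np.round(q,2))
E
```

```text
red [0.6304 0.0204 0.042 ] [0.0455 0.0906 0.0448]
ang long 0.00642857554320238
pad [0.4406 0.3332 0.003 ] [0.098  0.1291 0.1002]
ang long -0.28433708559003273
brace [[ 0.4763  0.0123  0.034 ]
 [ 0.6673 -0.1057  0.034 ]] 0.2245657592795059 -0.5532892116056464
mark [[0.5008 0.0335 0.018 ]
 [0.6759 0.1812 0.018 ]] 0.2290783444078297 0.700862588715554 [0.4779 0.0141 0.018 ] [0.4733 0.0103 0.018 ]
clamp [[0.5795 0.1869 0.018 ]] [[0.5781 0.185  0.082 ]]
corners [[ 0.7332  0.258   0.018 ]
 [ 0.7906 -0.1552  0.018 ]
 [ 0.4564 -0.208   0.018 ]
 [ 0.4004  0.2124  0.018 ]]
-3.0 [-0.9   0.89  1.27  1.79 -0.92  1.2  -2.34]
-2.6 [-0.9   0.89  1.27  1.79 -0.92  1.2  -1.94]
-2.2 [-0.9   0.89  1.27  1.79 -0.92  1.2  -1.54]
-1.8 [-0.65  0.59  0.74  1.78 -0.47  0.96 -1.52]
-1.4 [-0.61  0.57  0.68  1.77 -0.43  0.95 -1.15]
-1.0 [-0.63  0.58  0.71  1.78 -0.46  0.95 -0.73]
-0.6 [-0.6   0.56  0.65  1.77 -0.41  0.94 -0.37]
-0.2 [-0.56  0.55  0.59  1.77 -0.37  0.93 -0.01]
0.2 [-0.51  0.54  0.53  1.77 -0.33  0.93  0.36]
0.6 [-0.47  0.52  0.47  1.77 -0.29  0.92  0.72]
1.0 [-0.4   0.51  0.37  1.76 -0.23  0.91  1
[... 320 characters left out ...]
.9   0.21  0.88  2.73]
-2.2 [-1.61  0.76  1.27  1.98 -0.84  1.08 -2.15]
-1.8 [-1.29  0.44  0.69  1.96 -0.37  0.86 -2.21]
-1.4 [-1.23  0.42  0.6   1.96 -0.31  0.85 -1.86]
-1.0 [-1.16  0.41  0.51  1.96 -0.26  0.85 -1.51]
-0.6 [-1.1   0.39  0.43  1.95 -0.22  0.84 -1.16]
-0.2 [-1.04  0.38  0.35  1.95 -0.17  0.84 -0.8 ]
0.2 [-0.98  0.38  0.27  1.94 -0.13  0.84 -0.43]
0.6 [-0.92  0.37  0.19  1.94 -0.09  0.84 -0.07]
1.0 [-0.85  0.37  0.11  1.93 -0.06  0.84  0.29]
1.4 [-0.79  0.37  0.03  1.93 -0.02  0.84  0.65]
1.8 [-0.73  0.37 -0.04  1.93  0.02  0.84  1.02]
2.2 [-0.66  0.37 -0.12  1.92  0.06  0.85  1.39]
2.6 [-0.6   0.38 -0.2   1.92  0.1   0.85  1.75]
3.0 [-0.53  0.39 -0.28  1.91  0.14  0.86  2.11]
```

```bash
cat >> h.py <<'E'
H=np.pi/2; PAD=np.array([.4406,.3332]); PA=-.284+H
def pick(xy,ang,z):
    bot.move_to([*xy,.15],down(ang)); bot.movel([*xy,z],v=.12); bot.close(35); s=bot.read_state(); print('w',s['gripper_width'],s['gripper_force'],s['clock'])
    bot.movel([*xy,.16],v=.15)
def place(z):
    bot.move_to([*PAD,.12],down(PA)); bot.movel([*PAD,z+.02],v=.15); print('hit',bot.movel([*PAD,z-.003],v=.03,contact_N=4), bot.read_state()['ee_pos'])
    bot.let_go(); bot.movel([*PAD,.13],v=.2)
E
python3 - <<'E'
from h import *
pick((.6304,.0204),H+.006,.040)
print(bot.read_state()['gripper_width'])
save('top','top1')
im=load('top1')['pixels'][125:305,150:400,::-1]
place(.013)
print(bot.read_state()['clock'])
a=save('top','top2'); c=a['pixels'][125:305,150:400,::-1]
cv2.imwrite('pics/crop2.png',cv2.resize(c,None,fx=3.2,fy=3.2,interpolation=cv2.INTER_CUBIC))
E
```

```text
w 0.04542315066203213 34.97546374797821 4.3333
0.046144995240564514
hit True [0.44035451 0.33314335 0.01278028]
9.625
```

View pics/crop2.png

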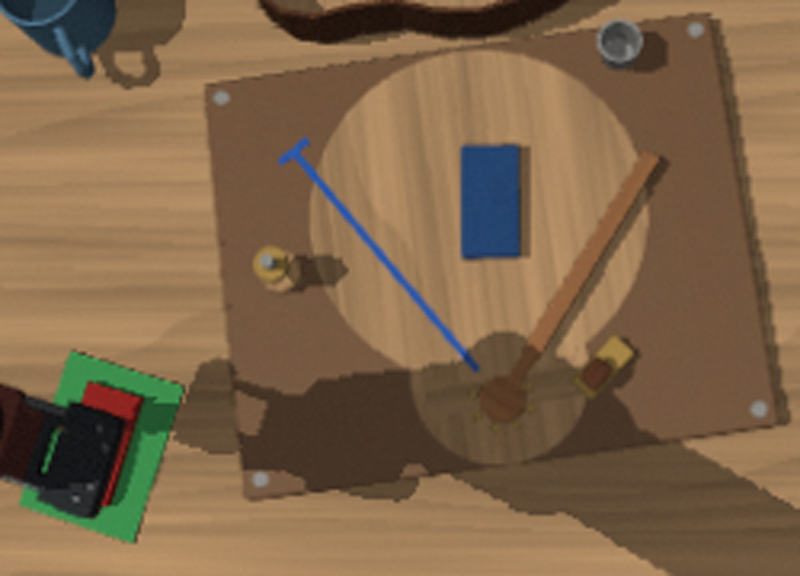

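The red plate is on the pad, with visible corners around (90,382) and (140,405). The blue plate has corners at (463,145) and (520,258), undisturbed. I'll pick it up next and put it on the red one.

```bash
python3 - <<'E'
from h import *
a=load('top2')
r=crop(a,[(462,145),(520,145),(520,258),(462,258)],.030); print(r.mean(0))
pick(r.mean(0)[:2],H+.006,.028)
place(.025)
bot.move_to([.60,-.02,.2],down(.7+H))
print(bot.read_state()['clock'],bot.read_state()['joint_pos'])
a=save('top','top3'); save('side','side3'); c=a['pixels'][125:305,150:400,::-1]
cv2.imwrite('pics/crop3.png',cv2.resize(c,None,fx=3.2,fy=3.2,interpolation=cv2.INTER_CUBIC))
b=load('side3')['pixels'][90:250,130:430,::-1]
cv2.imwrite('pics/side3c.png',cv2.resize(b,None,fx=2.6,fy=2.6,interpolation=cv2.INTER_CUBIC))
E
```

```text
[0.63182259 0.02187007 0.03      ]
w 0.04538049909052209 35.00014543533325 12.9333
hit True [0.44040754 0.33311337 0.02479045]
19.5833 [-0.2222533   0.38849957  0.19380796  1.78366214 -0.08870174  0.97944902
  2.27901026]
```

View pics/crop3.png

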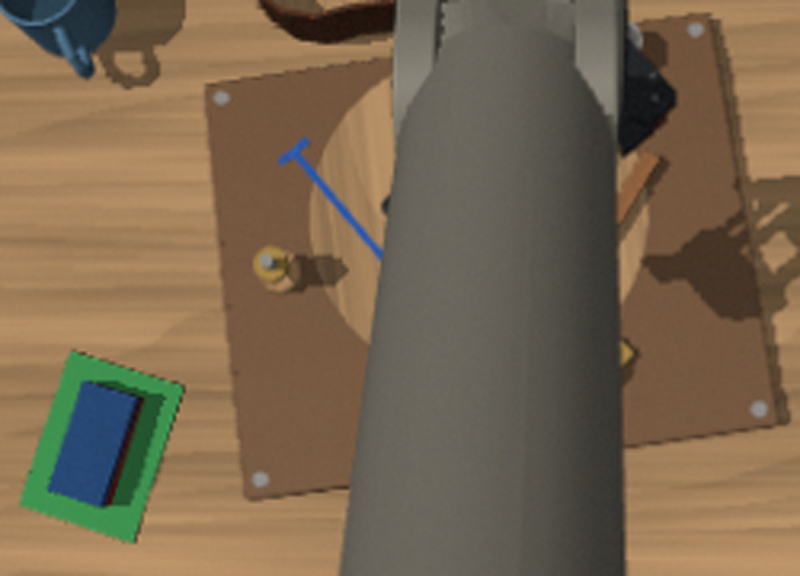

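View pics/side3c.png

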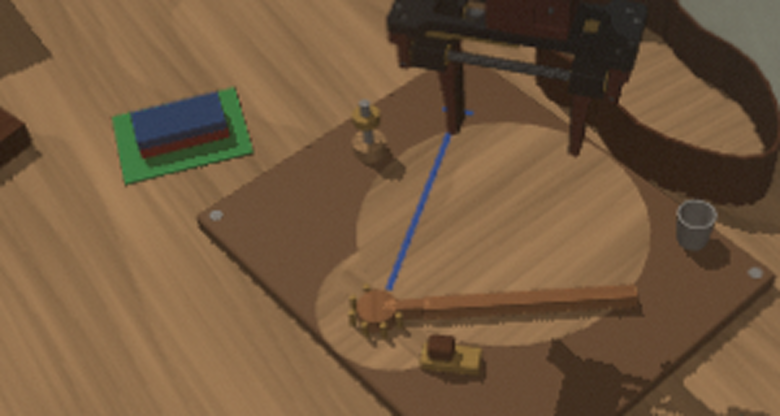

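The pile is right: blue sits on red, with top corners around (86,380) and (107,507), centred on the pad. Next I'll push the brace along an arc about the socket with closed fingers, stopping short of the line to look.

```bash
cat >> h.py <<'E'
S=np.array([.4763,.0123])
def tool(phi,r,d): return S+r*np.array([np.cos(phi),np.sin(phi)])-d*np.array([-np.sin(phi),np.cos(phi)])
def arc(p0,p1,r0,r1,d,v=.06,z=.030):
    for k in np.linspace(0,1,max(2,int(np.ceil(abs(p1-p0)/.1))+1))[1:]:
        p=p0+k*(p1-p0); bot.movel([*tool(p,r0+k*(r1-r0),d),z],down(p),v=v)
E
python3 - <<'E'
from h import *
f0=-.553; bot.close(20)
bot.move_to([*tool(f0,.204,.045),.12],down(f0)); bot.movel([*tool(f0,.204,.045),.030],v=.12)
s=bot.read_state(); print(s['contact_force'],s['gripper_width'])
bot.movel([*tool(f0,.204,.019),.030],v=.08)
arc(f0,.0,.204,.202,.017); s=bot.read_state(); print(s['clock'],s['contact_force'],s['ee_pos'])
arc(.0,.6,.202,.200,.017); s=bot.read_state(); print(s['clock'],s['contact_force'],s['ee_pos'])
p=tool(.6,.2,.04); bot.movel([*p,.030],v=.1); bot.movel([*p,.13],v=.2); bot.move_to([.60,-.22,.25],down(0.3))
print(bot.read_state()['clock'])
a=save('top','top4'); c=a['pixels'][125:305,150:400,::-1]
cv2.imwrite('pics/crop4.png',cv2.resize(c,None,fx=3.2,fy=3.2,interpolation=cv2.INTER_CUBIC))
E
```

```text
[ 0.48666665 -0.62725042  0.1027712 ] 0.00048561402528202484
27.125 [ 0.20711869 -0.91080051 -0.5566632 ] [ 0.67836098 -0.00401972  0.02998394]
30.025 [ 0.08259687 -0.58401192 -0.32304829] [0.65082408 0.11168469 0.03003137]
32.3417
```

View pics/crop4.png

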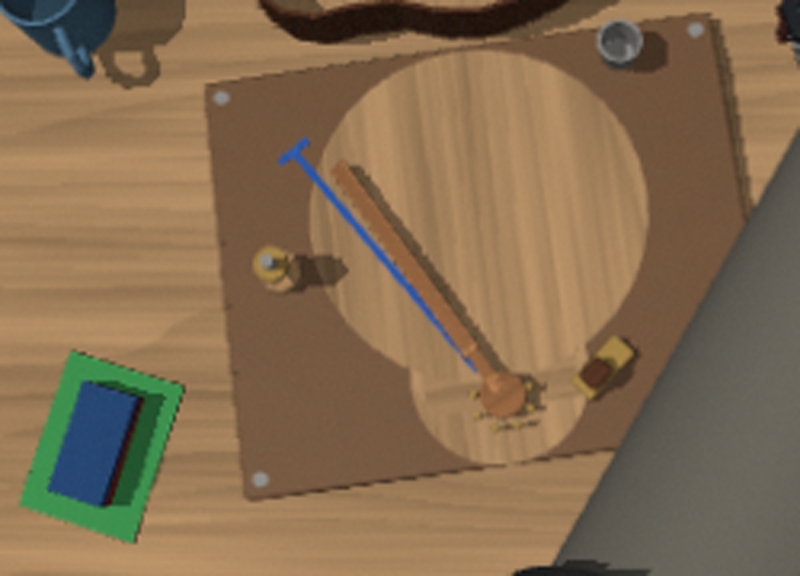

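The brace stopped short of the line, with its tip at about (341,166) and heel at about (504,395). The heel seems to have crept a few mm outwards, so I'll compute that.

```bash
python3 - <<'E'
from h import *
np.set_printoptions(precision=4,suppress=True)
a=load('top4')
b=crop(a,[(504,395),(341,166)],.034); d=b[1]-b[0]; print('brace',b,np.linalg.norm(d),np.arctan2(d[1],d[0]))
# sub-pixel angle: bar axis from edges, brown mask
for n in ('top0','top4'):
    c=load(n)['pixels'][232:262,290:325,::-1]; cv2.imwrite(f'pics/z_{n}.png',cv2.resize(c,None,fx=11,fy=11,interpolation=cv2.INTER_CUBIC))
x=np.hstack([cv2.imread('pics/z_top0.png'),cv2.imread('pics/z_top4.png')]); print(x.shape); cv2.imwrite('pics/z.png',x)
E
```

```text
brace [[0.4793 0.0108 0.034 ]
 [0.6601 0.1407 0.034 ]] 0.22260610079488002 0.623295390541504
(330, 770, 3)
```

View pics/z.png

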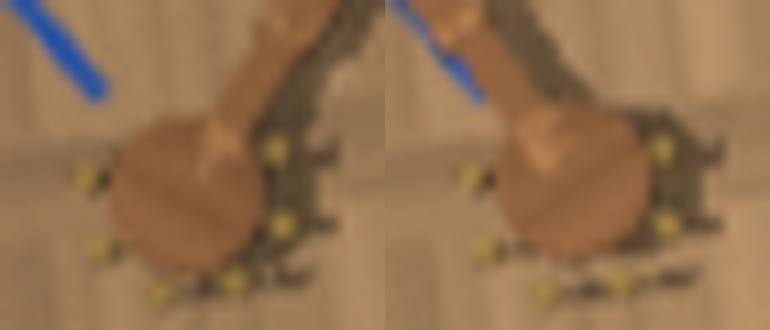

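```bash
python3 - <<'E'
from h import *
from scipy.optimize import least_squares
np.set_printoptions(precision=4,suppress=True)
pins=crop(load('top0'),[(91,178),(105,250),(162,293),(236,283),(283,225),(277,150)],.036,11,290,232)[:,:2]
f=least_squares(lambda q:np.hypot(*(pins-q).T)-.0225,[.476,.012]); print('socket',f.x,f.fun)
print('heel0',crop(load('top0'),[(186,192)],.034,11,290,232),'heel4',crop(load('top4'),[(190,180)],.034,11,290,232))
E
python3 - <<'E'
from h import *
p=tool(.6,.206,.04); bot.move_to([*p,.12],down(.6)); bot.movel([*p,.030],v=.12)
bot.movel([*tool(.6,.206,.019),.030],v=.08)
arc(.6,.675,.206,.198,.017,v=.03); s=bot.read_state(); print(s['clock'],s['contact_force'])
p=tool(.675,.198,.04); bot.movel([*p,.030],v=.1); bot.movel([*p,.13],v=.2); bot.move_to([.60,-.22,.25],down(0.3))
a=save('top','top5'); print(bot.read_state()['clock'])
c=a['pixels'][160:262,230:325,::-1]; cv2.imwrite('pics/crop5.png',cv2.resize(c,None,fx=5.8,fy=5.8,interpolation=cv2.INTER_CUBIC))
E
```

```text
socket [0.4765 0.0119] [-0.0006 -0.0003  0.0001 -0.0001 -0.0003 -0.0005]
heel0 [[0.4771 0.0125 0.034 ]] heel4 [[0.4798 0.0116 0.034 ]]
35.775 [ 0.50684944 -0.89496843 -0.1162803 ]
38.175
```

View pics/crop5.png

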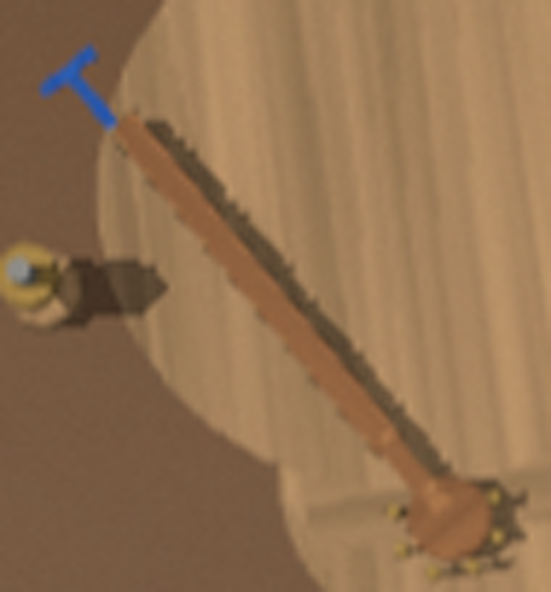

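The brace now nearly covers the line: its tip is at about (126,126), its heel at about (450,517), and the mark's end shows at (112,125). I'll check the angle with a segmentation fit.

```bash
python3 - <<'E'
from h import *
np.set_printoptions(precision=4,suppress=True)
a=load('top5')
b=crop(a,[(450,517),(126,126)],.034,5.8,230,160); d=b[1]-b[0]; print('brace',b,np.linalg.norm(d),np.arctan2(d[1],d[0]))
def ax(n,maskf,z,lo,hi,p0,ang):
    im=load(n); P=im['pixels'].astype(float); m=maskf(P); v,u=np.nonzero(m)
    X=np.array([w(im,x,y,z)[:2] for x,y in zip(u,v) if 225<x<330 and 155<y<265])-p0
    U=np.array([np.cos(ang),np.sin(ang)]); s=X@U; t=X@np.array([-U[1],U[0]])
    k=(s>lo)&(s<hi)&(abs(t)<.013); bins=np.arange(lo,hi,.01); i=np.digitize(s[k],bins)
    c=np.array([[s[k][i==j].mean(),t[k][i==j].mean()] for j in np.unique(i)])
    f=np.polyfit(c[:,0],c[:,1],1); print(n,k.sum(),'angle',ang+np.arctan(f[0]),'offset at origin',f[1])
br=lambda P:(P[...,0]>105)&(P[...,0]/P[...,2]>1.95)
bl=lambda P:(P[...,2]>P[...,0]*1.3)&(P[...,2]>90)
print(load('top5')['pixels'][213,281], load('top5')['pixels'][213,290])
ax('top5',br,.034,.05,.21,S,.69)
ax('top4',br,.034,.05,.21,S,.623)
ax('top0',bl,.018,.04,.25,S,.70)
E
```

```text
brace [[0.4778 0.0107 0.034 ]
 [0.6478 0.1529 0.034 ]] 0.22158666180725617 0.6965383299250015
[112  77  50] [168 133  94]
top5 366 angle 0.6963453815263192 offset at origin -0.002226239355969998
top4 342 angle 0.6404724454419467 offset at origin -0.004045372469197212
top0 189 angle 0.7067846038059387 offset at origin -0.0005638528672662879
```

```bash
python3 -c "
from station import bot
print(bot.sign_off())"
```

```text
the job is handed in; nothing more can be done
None
```

I handed the job in: the plates are piled on the middle of the pad (blue on red), and the brace lies about 0.01 rad off the marked line with its heel about 2 mm from the socket's centre, by camera measurement; no verdict came back.

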